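# Latch the tool box lid under its spring keeper

## Task

Push the lid of the red tool box down onto its seal with your fingertips, then press the lid's black slide latch down hard and, keeping it pressed, slide it towards the steel keeper so that its tongue runs under the leaf spring and is fully home. Let go and leave the lid held down by the keeper. Do it all by pressing and pushing: do not lift the lid further open, and leave the other things on the bench where they are.

Things in the scene. Friction and masses are not known exactly. Their poses are not given: they have to be found in the camera images.
- toolbox: Red plastic tool box fixed to the bench: 210 mm deep (its x), 420 mm wide (its y), rim 150 mm high. Origin at the centre of its underside, z up. Its front (-x side) looks roughly to the robot; the lid is hinged along the far rim, at x = +105, z = 150 mm in this frame.
- lid (a joint): Angle of the red lid (rad): 0 = right down on the rim, larger = front edge up. Starts part open and stays where it is left (stiff hinge: 1 to 3 N at the front edge moves it down). Below about 0.05 rad (front edge 10 mm up) it squashes a springy foam seal; right down takes about 13 to 15 N at the latch, and when let go the seal lifts it 6 to 10 mm again, unless it is latched.
- lid_push (a point): Clear place to push the lid down, on its flat top, 165 mm from the hinge line. Moves with the lid; with the lid at 0 it is at x -60, y -78, z 164 mm in the tool box's frame. The lid is a slab 14 mm thick (underside on the hinge line), 214 mm from hinge to front edge, 424 mm wide; a black carrying handle 160 mm long (along y) stands 43 mm above its top, 85 mm from the hinge line.
- latch (a joint): Travel of the slide latch along the lid's front edge, towards the tool box's +y (m): about 0 = drawn back, 0.034 = fully home. It stays where it is left. It slides home only while the lid is pressed down to within about 3 mm of the rim; otherwise its tongue butts against the turned-up lip of the leaf spring. With the lid down the slide takes about 2 to 6 N.
- latch_pad (a point): Centre of the top of the latch's black ribbed pad (54 mm in y, 26 mm in x, 5 mm above the lid). At its +y end, 27 mm on, a yellow hump 7 mm thick, as wide as the pad, stands 7 mm above it for a finger to push against; then a steel tongue runs 48 mm on to the keeper. Moves with lid and latch; with both at 0 it is at x -93.5, y -78, z 169 mm in the tool box's frame.
- keeper_mouth (a point): Mouth of the keeper, under the turned-up lip of its steel leaf spring (18 mm wide); fixed to the tool box, at x -93.5, y +16, z 169 mm in its frame, in a notch of the lid's front edge. The spring runs on in +y to a riveted steel post 54 to 74 mm farther (top 174 mm above the bench). The tongue must pass below the spring, which drags on it and holds it down.
- rake: Aluminium hand rake with a black handle, 275 mm long, 40 mm high, lying in front of the tool box; leave it. Origin 140 mm from the handle's end, on the bench; its x points to the tines.
- pot: Glazed blue pot, 120 mm across the rim, 105 mm high, standing at one end of the tool box; leave it. Origin at the centre of its foot.
- bottle: Green glass bottle, 68 mm across, 210 mm high, standing at one end of the tool box; leave it. Origin at the centre of its foot.
- jar: Glass jar with a brass lid, 68 mm across, 85 mm high, standing behind the tool box; leave it. Origin at the centre of its foot.
- tin: Green tin, 66 mm across, 100 mm high, standing behind the tool box; leave it. Origin at the centre of its foot.
- screwdriver: Screwdriver with an orange handle, 190 mm long, lying in front of the tool box; leave it. Origin on the bench, x points to its tip.

How it is judged:
By the outcome, as a careful person would: the job done as asked, in the order asked, and still so for the second after the job is handed in, with the robot touching nothing.
It also fails if it takes over 42 s, if anything falls off the work surface, if the arm or the gripper's body presses on something with over 40 N, if the wrist force passes 120 N, or if a joint passes its speed limit or range.

## Robot

A 6-joint arm with a two-finger parallel gripper is mounted at the origin on the work surface. World frame = base frame: x ahead of the robot, y to its left, z up, the work surface at z = 0. Lengths are in m, angles in rad, forces in N, time in s.
With the tool pointing down it reaches from about 0.425 to 0.95 m from the base axis. Payload 3.5 kg.
Tool frame: the origin (TCP) lies on the centre line of the jaws, within the pads' length; the fingertips stand ahead of it and the grasp point (between the pads) lies 11 mm behind it (tips_ahead is the z of the fingertips in the tool frame, in m); z points along the fingers, y is the direction in which the jaws open and shut (so a half turn about z gives the same grasp; the last joint's range is limited). The gripper opens to 85 mm and grips with 20 to 120 N. Pads are 22 mm wide; open, the fingers measure 114 mm over their backs; the gripper's body (76 mm by 85 mm) begins 54 mm behind the grasp point. The pads swing forward as they close: fully open they stand 13 mm farther back than shut.
Start: joints at [-1.271, 0.286, 1.577, -0, 1.279, -0.15], TCP at [0.294, -0.608, 0.239] pointing down, gripper open.
Joint ranges: [-2.77, 2.77], [-0.9, 2.22], [0.21, 2.48], [-1.53, 4.67], [0.24, 2.81], [-2.84, 2.84]. Speed limits (rad/s): [2.79, 2.79, 3.14, 3.14, 3.14, 3.14].

## Interface

Orientations are given as a unit quaternion [x, y, z, w].
In Python, from plant import * gives the robot as it stands. The module is installed in compiled form; this text tells all that it offers.
- The arm moves only by the tool move_arm, never from a script. Its arguments are lists of equal length, an entry for each row: "linear": the shift along the world's x, y, z in m, a list of three; "twist": the turn, a rotation vector about the world's x, y, z in degrees, a list of three. A call has 1 to 20 rows; each row shifts and turns the pose as measured when the row begins; what a row does not reach is not made up. A row lasts 1/12 s, in which the tool goes at most 41.7 mm and 7.16 degrees, less where a joint would pass 70% of its speed; a pose out of reach is approached as far as the arm can. A call is refused whole if a number of a shift passes 0.0417 or a number of a turn 7.16, either way. A call with a gripper value outside its range is refused whole. "grip" is the opening, from 0 (shut) to 1 (fully open), set as the call begins (left out, the last holds). The fingers move at their own pace and stop on an object; "force" is the grip in N (left out, the last holds). Time passes only in rows, so rows that do not move let the fingers close. It gives the time, the measured TCP pose, the force and the opening at its end, in the units of the state.
- get_state(): the state, without advancing time (a new reading comes with each control period).
- read_camera(name): name is "side" or "top"; returns a dict with "img" (384x512x3 uint8, blue, green, red), "depth" (384x512 float32, m along the optical axis (not along the pixel's ray), 0 where there is no reading), "fx", "fy", "cx", "cy" (pixels), "rvec" (rotation vector, rad) and "tvec" (3), from world to camera coordinates, as OpenCV has them. Camera axes: x right, y down, z forward; pixel columns grow to the right and rows downward; lengths in m; the calibration is good to about 2 mm. A picture is of the moment at which its call begins.
- sign_off(): hands the job in, once; it reports no verdict.
The state is a dict: "time": time; "qpos": joint angles; "dq": joint speeds; "joint_efforts": joint torques, N m; "eef_pos": TCP position; "tcp_rot": TCP orientation; "contact_force": force on the tool from outside, world axes, zero at the start; "wrist_torque": the same for the moment, N m; "opening": opening from 0.0 (shut) to 1.0 (fully open).
Only numpy, scipy, OpenCV 4.12 (cv2) and the standard library are available. Lean on these libraries where they do the work, as an engineer would, in place of code of your own. Each camera call takes 0.05 s, during which the arm holds its last target.

## Working session

There is one attempt and no reset: what is moved stays moved. The work goes in short steps, Python scripts to look and compute and a tool call to move; the robot and the scene stay as the last step left them, time stands still between calls to the robot, and variables do not carry over. Pictures are saved under pics/ and viewed, and the job is handed in when it is done.

Besides the shell and the picture viewer there is one more tool, called after ">>>" by a JSON object that holds its "name" and its "arguments". move_arm: Moves the arm, as the interface text tells. Its arguments: {"type":"object","properties":{"linear":{"type":"array","items":{"type":"array","items":{"type":"number"}}},"twist":{"type":"array","items":{"type":"array","items":{"type":"number"}}},"grip":{"type":"number"},"force":{"type":"number"}},"required":["linear","twist"]}

```bash
mkdir -p pics
cat > h.py <<'E'
import numpy as np, cv2
from plant import *
def cam(n,save=None):
    c=read_camera(n)
    if save: cv2.imwrite('pics/'+save,c['img'])
    return c
def pts(c):
    d=c['depth'];v,u=np.mgrid[0:d.shape[0],0:d.shape[1]]
    P=np.stack([(u-c['cx'])/c['fx']*d,(v-c['cy'])/c['fy']*d,d],-1)
    R=cv2.Rodrigues(np.array(c['rvec'],float))[0];t=np.array(c['tvec'],float).ravel()
    W=(P-t)@R; W[d==0]=np.nan
    return W
def proj(c,p):
    return cv2.projectPoints(np.array(p,float).reshape(-1,3),np.array(c['rvec'],float),np.array(c['tvec'],float),np.array([[c['fx'],0,c['cx']],[0,c['fy'],c['cy']],[0,0,1.]]),None)[0].reshape(-1,2)
E
python3 - <<'E'
from h import *
s=get_state();print(s)
for n in('top','side'):
    c=cam(n,n+'0.png');np.savez(n+'0.npz',**c)
    print(n,c['fx'],c['rvec'],c['tvec'])
E
```

```text
{'time': 0.0, 'qpos': array([-1.27101499e+00,  2.87178819e-01,  1.57815712e+00, -6.13259959e-06,
        1.27858309e+00, -1.50016388e-01]), 'dq': array([-1.06642084e-03,  8.76572790e-05, -1.91004998e-04, -7.32106171e-04,
       -2.34310097e-04, -5.65403132e-04]), 'joint_efforts': array([-8.85745994e-04, -4.05984485e+01, -2.92624640e+01, -1.83738643e-04,
        5.86231487e-03, -3.80267466e-06]), 'eef_pos': array([ 0.29330718, -0.60724872,  0.23794914]), 'tcp_rot': array([ 9.74815809e-01,  2.23008487e-01, -8.99482436e-05, -1.15971093e-03]), 'contact_force': array([-0.8048946 ,  0.22088287, -0.43602255]), 'wrist_torque': array([-0.01070468, -0.01960473, -0.04186802]), 'opening': 1.000849236884469}
top 353.8825444423597 [ 2.14785191 -2.12764705  0.22506641] [0.01236209 0.58818712 1.05488264]
side 436.359540955239 [ 2.49135827  0.60463758 -0.16015499] [-0.54232714 -0.13758134  1.52612351]
```

```bash
ls; python3 -c "import plant;print([n for n in dir(plant) if n[0]!='_'])"
```

```text
h.py
pics
side0.npz
top0.npz
['Unreachable', 'get_state', 'read_camera', 'sign_off', 'tips_ahead']
```

View pics/top0.png

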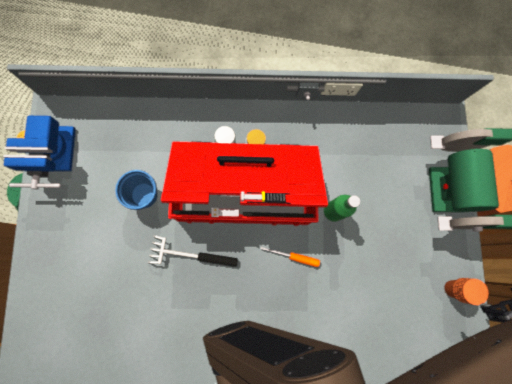

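View pics/side0.png

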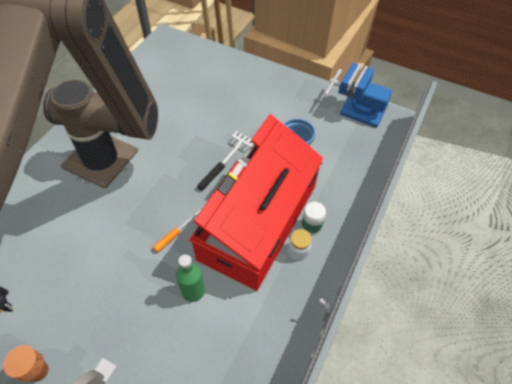

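```bash
python3 -c "
from plant import *
print(tips_ahead, tips_ahead() if callable(tips_ahead) else '')"
```

```text
0.008
```

```bash
python3 - <<'E'
from h import *
for n in('top','side'):
    c=dict(np.load(n+'0.npz'));W=pts(c);im=c['img'].astype(int)
    red=(im[...,2]>110)&(im[...,1]<60)&(im[...,0]<60)&np.isfinite(W[...,0])
    np.savez(n+'W.npz',W=W,red=red)
    P=W[red];print(n,red.sum(),np.percentile(P,[1,50,99],axis=0).round(3).tolist())
    # dominant plane w ransac on z>0.14
    Q=P[P[:,2]>0.14];rng=np.random.default_rng(0);best=None
    for i in range(400):
        a,b,d=Q[rng.choice(len(Q),3,replace=False)];nn=np.cross(b-a,d-a);l=np.linalg.norm(nn)
        if l<1e-6: continue
        nn/=l;k=np.abs((Q-a)@nn)<.003
        if best is None or k.sum()>best.sum(): best=k
    I=Q[best];m=I.mean(0);nn=np.linalg.svd(I-m,full_matrices=False)[2][2];nn*=np.sign(nn[2])
    print('plane',best.sum(),m.round(4),nn.round(4),'tilt',np.arccos(nn[2]),'yaw of -x tilt',np.arctan2(nn[1],nn[0]), np.abs((I-m)@nn).mean())
    # lid outline via min area rect in plane
    e1=np.array([nn[0],nn[1],0]);e1/=np.linalg.norm(e1)
    e2=np.cross([0,0,1],e1);e1=np.cross(e2,nn)
    uv=np.c_[(I-m)@e1,(I-m)@e2].astype(np.float32)
    r=cv2.minAreaRect(uv);print(r)
    bx=cv2.boxPoints(r);C=m+bx[:,:1]*e1+bx[:,1:]*e2;print(C.round(4))
E
python3 - <<'E'
import cv2
a=cv2.imread('pics/top0.png');cv2.imwrite('pics/topz.png',cv2.resize(a[130:235,150:370],None,fx=3.6,fy=3.6,interpolation=cv2.INTER_CUBIC))
a=cv2.imread('pics/side0.png');cv2.imwrite('pics/sidez.png',cv2.resize(a[110:290,180:335],None,fx=3.3,fy=3.3,interpolation=cv2.INTER_CUBIC))
E
```

```text
top 9284 [[0.493, -0.183, 0.06], [0.601, 0.028, 0.214], [0.712, 0.233, 0.261]]
plane 7615 [0.6168 0.0289 0.2146] [ 0.4624 -0.008   0.8866] tilt 0.48078049933250594 yaw of -x tilt -0.017331393201542176 0.0010841801716579187
((0.0037304237484931946, -0.0026275962591171265), (0.2156406044960022, 0.42090803384780884), 0.3735911548137665)
[[ 0.5269  0.2376  0.2634]
 [ 0.522  -0.1833  0.2621]
 [ 0.7132 -0.1852  0.1624]
 [ 0.7181  0.2357  0.1636]]
side 2427 [[0.502, -0.186, 0.005], [0.652, -0.18, 0.095], [0.719, 0.183, 0.245]]
plane 282 [ 0.6089 -0.1817  0.1673] [0.0192 0.9996 0.0227] tilt 1.548093846474836 yaw of -x tilt 1.551591183533763 0.0009482001812030647
((-0.006646919995546341, -0.002863861620426178), (0.11863444000482559, 0.20379380881786346), 13.681903839111328)
[[ 0.5268 -0.1821  0.2557]
 [ 0.7248 -0.1849  0.2075]
 [ 0.6968 -0.1817  0.0923]
 [ 0.4988 -0.179   0.1404]]
```

View pics/topz.png

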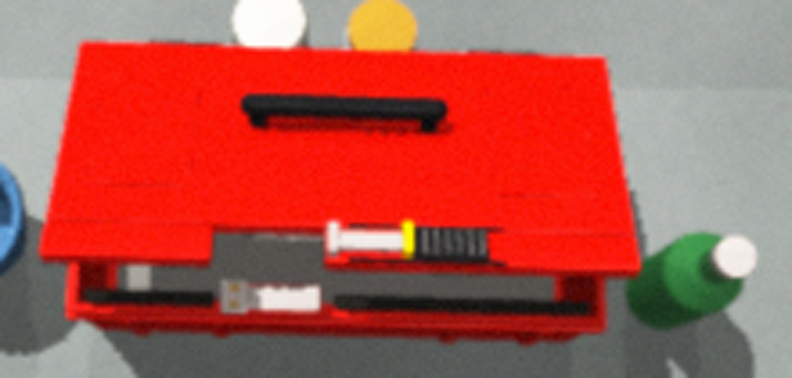

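View pics/sidez.png

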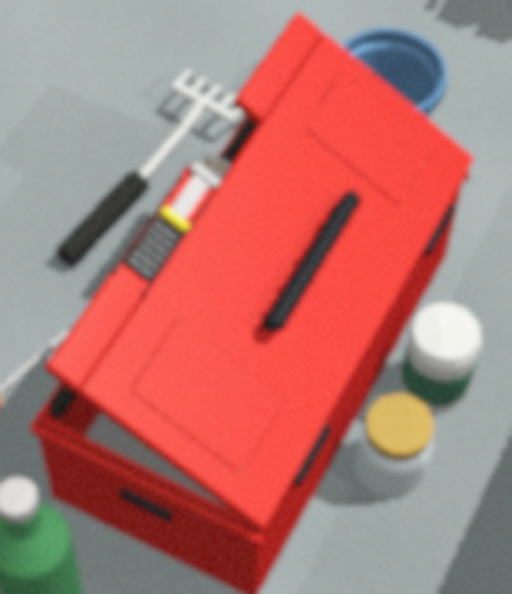

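```bash
cat >> h.py <<'E'
BX=np.array([.604,.0265,0.]);YAW=-.015
def setbox(x,y,yaw):
    global BX,YAW; BX=np.array([x,y,0.]);YAW=yaw
def b2w(p):
    c,s=np.cos(YAW),np.sin(YAW);return np.array(p,float)@np.array([[c,-s,0],[s,c,0],[0,0,1]]).T+BX
def lid(p,a): # p in box frame with lid at 0 -> box frame
    p=np.array(p,float);d=p-[.105,0,.15];c,s=np.cos(a),np.sin(a)
    x=d[...,0]*c+d[...,2]*s; z=-d[...,0]*s+d[...,2]*c
    return np.stack([.105+x,d[...,1],.15+z],-1)
E
python3 - <<'E'
from h import *
A=.4808
L=np.array([[-.0935,-.078,.169],[-.0935+.013,-.105,.169],[-.0935-.013,-.105,.169],[-.0935,-.051,.176],[-.0935,.004,.165],[-.109,-.212,.164],[-.109,.212,.164],[.105,-.212,.164],[.105,.212,.164],[-.06,-.078,.164]])
F=np.array([[-.0935,.016,.169],[-.0935,.07,.174],[-.0935,.09,.174],[-.105,-.21,.15],[-.105,.21,.15]])
for n in('top','side'):
    c=dict(np.load(n+'0.npz'));W=np.load(n+'W.npz')['W']
    im=cv2.resize(c['img'],None,fx=4,fy=4,interpolation=cv2.INTER_CUBIC)
    for pp,col in((b2w(lid(L,A)),(255,255,0)),(b2w(F),(255,0,255))):
        for q in proj(c,pp): cv2.drawMarker(im,tuple(int(v) for v in q*4+2),col,cv2.MARKER_CROSS,14,1)
    cr=im[520:920,600:1400] if n=='top' else im[440:1040,700:1340]
    cv2.imwrite('pics/ov_%s.png'%n,cr)
print(b2w(lid(L,A)).round(3))
E
```

```text
[[ 0.541 -0.051  0.259]
 [ 0.552 -0.078  0.253]
 [ 0.529 -0.077  0.265]
 [ 0.544 -0.024  0.265]
 [ 0.54   0.031  0.255]
 [ 0.523 -0.184  0.261]
 [ 0.529  0.24   0.261]
 [ 0.712 -0.187  0.162]
 [ 0.719  0.237  0.162]
 [ 0.568 -0.051  0.239]]
```

View pics/ov_top.png

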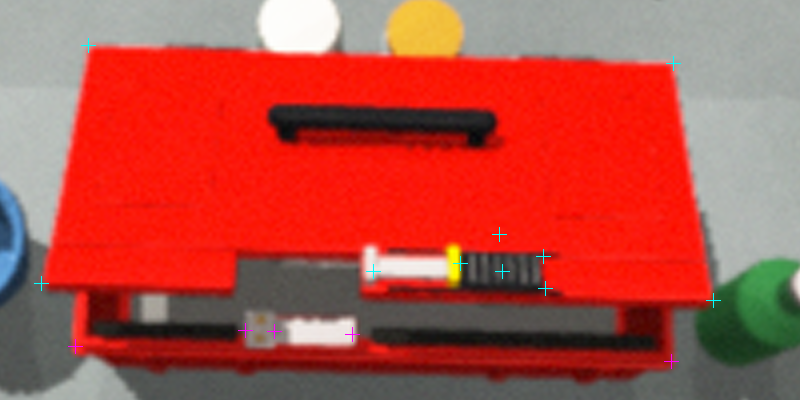

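View pics/ov_side.png

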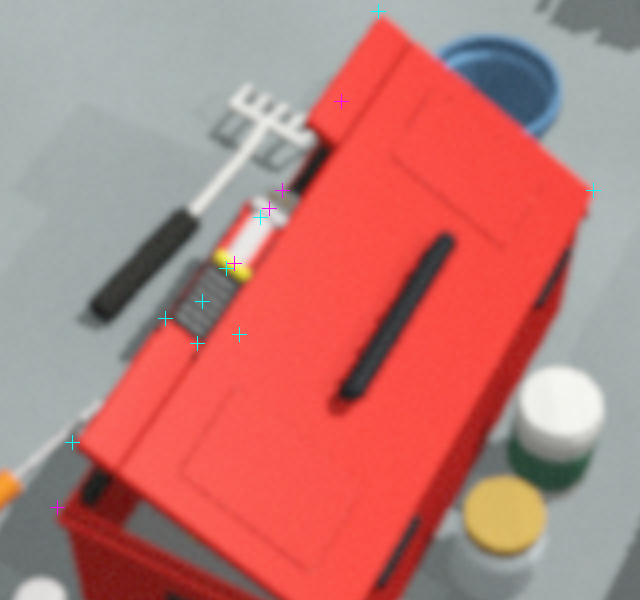

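>>> {"name": "move_arm", "arguments": {"linear": [[0,0,0.03],[0,0,0.03],[0.017,0.034,0],[0.017,0.034,0],[0.017,0.034,0],[0.017,0.034,0],[0.017,0.034,0],[0.017,0.034,0],[0.017,0.034,0],[0.017,0.034,0],[0.017,0.034,0],[0.017,0.034,0],[0.017,0.034,0],[0.017,0.034,0],[0.017,0.034,0],[0.017,0.034,0],[0.017,0.034,0],[0.01,0.02,0]], "twist": [[0,0,0],[0,0,0],[0,0,-2],[0,0,-2],[0,0,-2],[0,0,-2],[0,0,-2],[0,0,-2],[0,0,-2],[0,0,-2],[0,0,-2],[0,0,-2],[0,0,-2],[0,0,-2],[0,0,-2],[0,0,0],[0,0,0],[0,0,0]], "grip": 0, "force": 60}}

```text
time: 1.6
eef_pos: [0.5576, -0.0515, 0.2877]
tcp_rot: [1.0, -0.02, -0.002, -0.009]
contact_force: [-0.4, -0.1, -0.4]
opening: -0.004
```

>>> {"name": "move_arm", "arguments": {"linear": [[0.005,0,-0.004],[0.005,0,-0.008],[0,0,-0.008],[0,0,-0.006],[0,0,-0.006],[0,0,0]], "twist": [[-1,0,1.4],[0,0,0],[0,0,0],[0,0,0],[0,0,0],[0,0,0]]}}

```text
time: 2.1
eef_pos: [0.5673, -0.0494, 0.2495]
tcp_rot: [1.0, -0.005, -0.004, -0.0]
contact_force: [0.2, 0.7, 0.8]
opening: 0.001
```

Run:
```python
from h import *
c=cam('side');cv2.imwrite('pics/s1.png',cv2.resize(c['img'][80:300,130:340],None,fx=2.7,fy=2.7))
```

```text
(no output)
```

View pics/s1.png

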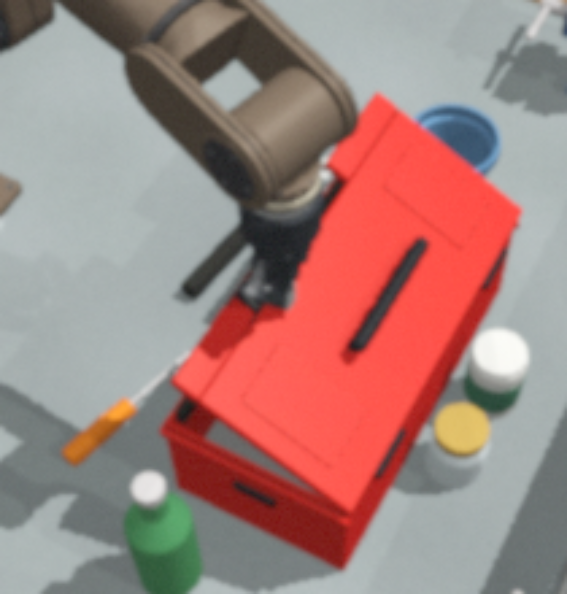

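The side view shows the shut fingertips (about 270,295) on the lid top just behind the latch. Now I push along the lid's arc.

>>> {"name": "move_arm", "arguments": {"linear": [[-0.003,0,-0.006],[-0.003,0,-0.006],[-0.003,0,-0.006],[-0.003,0,-0.006],[-0.002,0,-0.006],[-0.002,0,-0.006],[-0.002,0,-0.006],[-0.002,0,-0.006],[-0.002,0,-0.006],[-0.001,0,-0.006],[0,0,0]], "twist": [[0,0,0],[0,0,0],[0,0,0],[0,0,0],[0,0,0],[0,0,0],[0,0,0],[0,0,0],[0,0,0],[0,0,0],[0,0,0]]}}

```text
time: 3.07
eef_pos: [0.5419, -0.0519, 0.1856]
tcp_rot: [1.0, -0.007, -0.002, 0.001]
contact_force: [0.3, -0.3, -0.8]
opening: -0.001
```

>>> {"name": "move_arm", "arguments": {"linear": [[-0.001,0,-0.005],[0,0,-0.004],[0,0,-0.003],[0,0,-0.002],[0,0,0]], "twist": [[0,0,0],[0,0,0],[0,0,0],[0,0,0],[0,0,0]]}}

```text
time: 3.48
eef_pos: [0.5407, -0.0521, 0.1755]
tcp_rot: [1.0, -0.007, -0.003, 0.001]
contact_force: [-1.7, 0.5, 3.1]
opening: 0.004
```

Run:
```python
from h import *
c=cam('side');cv2.imwrite('pics/s2.png',cv2.resize(c['img'][80:300,130:340],None,fx=2.7,fy=2.7))
```

```text
(no output)
```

View pics/s2.png

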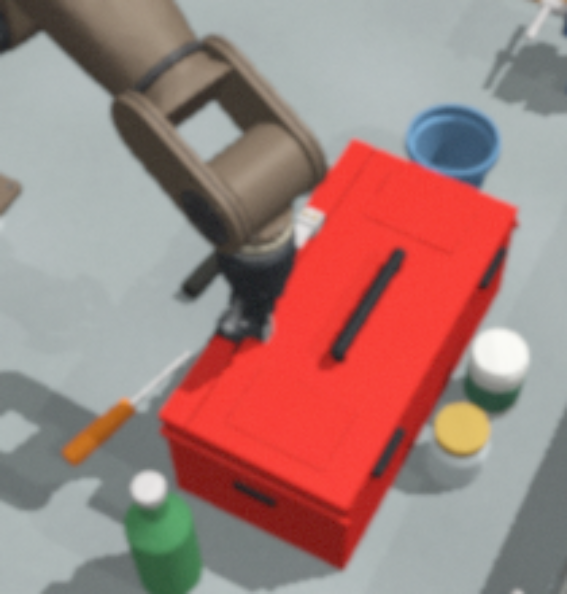

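>>> {"name": "move_arm", "arguments": {"linear": [[0,0,-0.003],[0,0,-0.003],[0,0,-0.001],[0,0,0]], "twist": [[0,0,0],[0,0,0],[0,0,0],[0,0,0]]}}

```text
time: 3.87
eef_pos: [0.5408, -0.0521, 0.1756]
tcp_rot: [1.0, -0.006, -0.005, 0.001]
contact_force: [-2.2, 0.9, 4.2]
opening: -0.001
```

>>> {"name": "move_arm", "arguments": {"linear": [[0,0,-0.006],[0,0,-0.008]], "twist": [[0,0,0],[0,0,0]]}}

```text
time: 4.03
eef_pos: [0.541, -0.0522, 0.1714]
tcp_rot: [1.0, -0.006, -0.007, 0.001]
contact_force: [-22.7, 5.4, 50.3]
opening: 0.004
```

>>> {"name": "move_arm", "arguments": {"linear": [[0,0,0.015],[0,0,0.02],[-0.016,-0.002,0.01],[-0.016,-0.002,0],[0,0,0]], "twist": [[0,0,0],[0,0,0],[0,0,0],[0,0,0],[0,0,0]]}}

```text
time: 4.45
eef_pos: [0.5105, -0.0569, 0.2229]
tcp_rot: [1.0, -0.005, -0.004, 0.003]
contact_force: [0.1, 1.1, -1.2]
opening: 0.001
```

Run:
```python
from h import *
for n,r in(('side',(100,300,150,340)),('top',(110,270,130,370))):
    c=cam(n);np.savez(n+'1.npz',**c);cv2.imwrite('pics/%s3.png'%n,cv2.resize(c['img'][r[0]:r[1],r[2]:r[3]],None,fx=3,fy=3,interpolation=cv2.INTER_CUBIC))
```

```text
(no output)
```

View pics/side3.png

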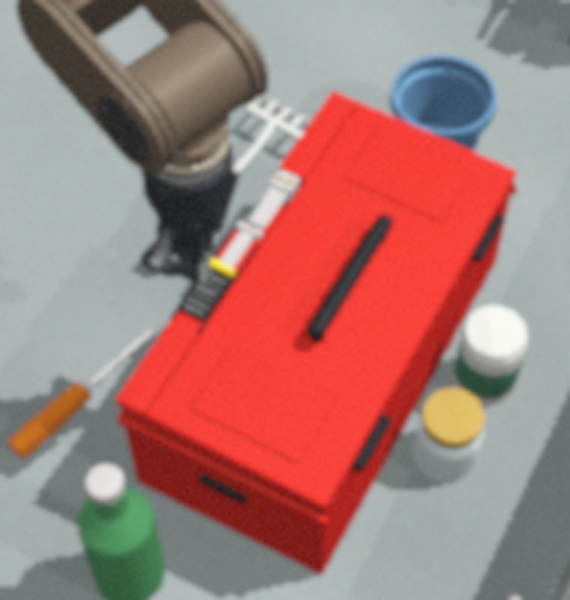

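View pics/top3.png

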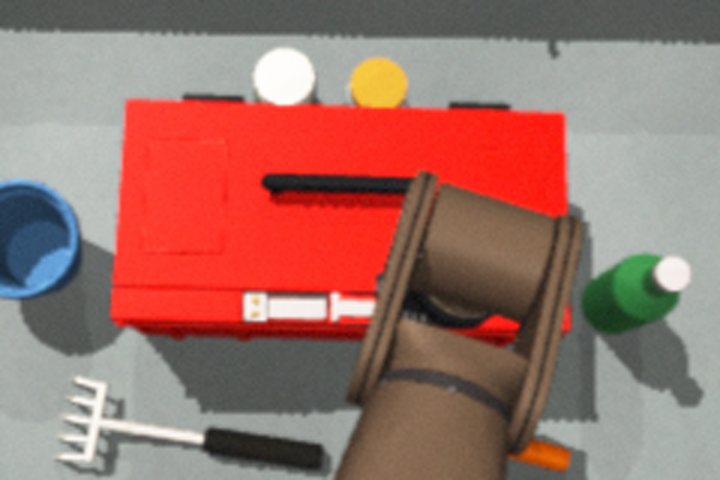

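Run:
```python
from h import *
c=dict(np.load('side1.npz'));W=pts(c);im=c['img'].astype(int)
m=(im[...,1]>140)&(im[...,2]>140)&(im[...,0]<90);m[:170]=0;m[200:]=0;m[:,:210]=0;m[:,235:]=0
ys,xs=np.nonzero(m);print(len(xs),xs.mean(),ys.mean(),np.nanmedian(W[m],0).round(4))
for a in(.03,.05):
    for y in(-.051,-.0475): print(a,y,proj(c,b2w(lid([-.0935,y,.176],a))).round(1),b2w(lid([-.0935,y,.176],a)).round(4))
print('pad',proj(c,b2w(lid([[-.0935,-.078,.169]],.04))).round(1), 'tip',proj(c,[.5105,-.0569,.2149]).round(1))
I=cv2.resize(c['img'][160:230,190:260],None,fx=8,fy=8,interpolation=cv2.INTER_NEAREST);cv2.imwrite('pics/z.png',I)
# lid angle from plane
R=(im[...,2]>110)&(im[...,1]<110)&(im[...,0]<90);P=W[R];P=P[np.isfinite(P[:,0])&(P[:,2]>.155)&(P[:,2]<.185)]
A=np.c_[P[:,0],np.ones(len(P))];k=np.linalg.lstsq(A,P[:,2],rcond=None)[0];print('slope',k,len(P))
```

```text
18 223.66666666666666 189.22222222222223 [ 0.5161 -0.0194  0.1813]
0.03 -0.051 [[221.7 189.5]] [ 0.5106 -0.0231  0.1819]
0.03 -0.0475 [[222.3 188.6]] [ 0.5107 -0.0196  0.1819]
0.05 -0.051 [[221.8 188.8]] [ 0.5113 -0.0231  0.1859]
0.05 -0.0475 [[222.4 187.9]] [ 0.5113 -0.0196  0.1859]
pad [[216.9 197.4]] tip [[215.  191.6]]
slope [-0.00695381  0.1727677 ] 8739
```

View pics/z.png

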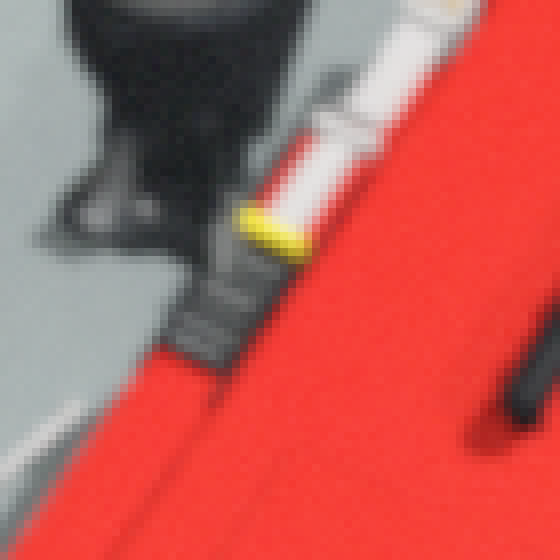

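>>> {"name": "move_arm", "arguments": {"linear": [[0.001,0.002,-0.015],[0,0,-0.012],[0,0,-0.005],[0,0,-0.005],[0,0,-0.004]], "twist": [[0,0,0],[0,0,0],[0,0,0],[0,0,0],[0,0,0]]}}

```text
time: 4.97
eef_pos: [0.5145, -0.0551, 0.1793]
tcp_rot: [1.0, -0.005, -0.005, 0.003]
contact_force: [-5.0, 0.6, 11.3]
opening: 0.0
```

>>> {"name": "move_arm", "arguments": {"linear": [[-0.003,0,-0.004],[0,0,-0.004]], "twist": [[0,0,0],[0,0,0]]}}

```text
time: 5.13
eef_pos: [0.5144, -0.0555, 0.1766]
tcp_rot: [1.0, -0.005, -0.003, 0.003]
contact_force: [-15.8, 2.1, 26.4]
opening: 0.002
```

>>> {"name": "move_arm", "arguments": {"linear": [[-0.001,0.005,-0.004],[-0.001,0.005,-0.004],[-0.001,0.005,-0.004]], "twist": [[0,0,0],[0,0,0],[0,0,0]]}}

```text
time: 5.38
eef_pos: [0.5144, -0.0446, 0.1769]
tcp_rot: [1.0, -0.004, -0.002, 0.008]
contact_force: [-7.8, -1.6, 15.8]
opening: 0.002
```

>>> {"name": "move_arm", "arguments": {"linear": [[-0.001,0.005,-0.006],[-0.001,0.005,-0.006],[-0.001,0.005,-0.006]], "twist": [[0,0,0],[0,0,0],[0,0,0]]}}

```text
time: 5.63
eef_pos: [0.5146, -0.034, 0.1766]
tcp_rot: [1.0, -0.002, -0.002, 0.015]
contact_force: [-12.2, -3.3, 23.4]
opening: -0.004
```

Run:
```python
from h import *
c=cam('side');np.savez('side2.npz',**c);cv2.imwrite('pics/z2.png',cv2.resize(c['img'][150:230,180:270],None,fx=7,fy=7,interpolation=cv2.INTER_CUBIC));print(get_state()['contact_force'])
```

```text
[-12.12374176  -1.00620628  23.52271351]
```

View pics/z2.png

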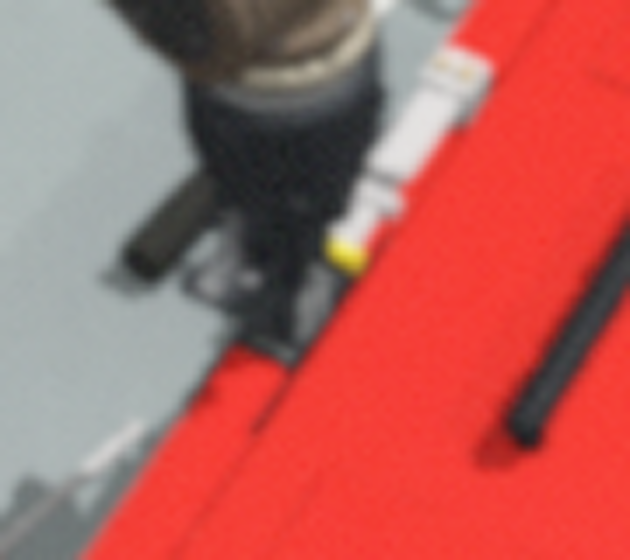

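>>> {"name": "move_arm", "arguments": {"linear": [[-0.001,0.006,-0.006],[-0.001,0.006,-0.006],[-0.001,0.006,-0.006]], "twist": [[0.6,0,0],[0.6,0,0],[0.6,0,0]]}}

```text
time: 5.93
eef_pos: [0.5148, -0.0218, 0.1766]
tcp_rot: [1.0, 0.0, -0.001, 0.008]
contact_force: [-12.9, -5.0, 23.2]
opening: -0.0
```

>>> {"name": "move_arm", "arguments": {"linear": [[-0.001,0.006,-0.006],[-0.001,0.006,-0.006],[-0.001,0.006,-0.006]], "twist": [[0.6,0,0],[0.6,0,0],[0.4,0,0]]}}

```text
time: 6.18
eef_pos: [0.5184, -0.0173, 0.1767]
tcp_rot: [1.0, 0.005, 0.004, 0.012]
contact_force: [-7.9, -11.1, 20.6]
opening: -0.002
```

Run:
```python
from h import *
c=cam('side');np.savez('side2.npz',**c);cv2.imwrite('pics/z3.png',cv2.resize(c['img'][150:230,180:270],None,fx=7,fy=7,interpolation=cv2.INTER_CUBIC));print(get_state()['contact_force'])
```

```text
[ -8.0512335  -11.73479309  20.0707281 ]
```

View pics/z3.png

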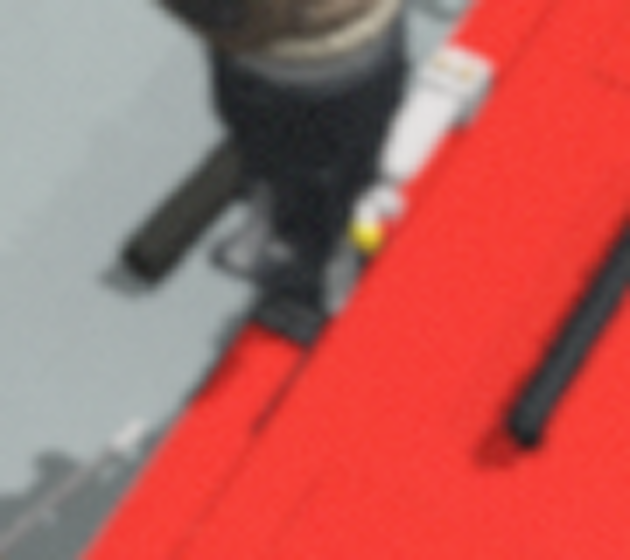

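Run:
```python
from h import *
c=dict(np.load('side2.npz'));W=pts(c);im=c['img'].astype(int)
m=(im[...,1]>130)&(im[...,2]>130)&(im[...,0]<100);m[:170]=0;m[200:]=0;m[:,:210]=0;m[:,240:]=0
ys,xs=np.nonzero(m);print(len(xs),xs.mean(),ys.mean(),np.nanmedian(W[m],0).round(4))
for t in (0,.02,.025,.03,.034): print(t,proj(c,b2w([-.0915,-.051+t,.176])).round(1),b2w([-.0915,-.051+t,.176]))
```

```text
8 231.5 183.25 [0.5247 0.0137 0.175 ]
0 [[222.1 190.8]] [ 0.51174532 -0.02312181  0.176     ]
0.02 [[225.6 185.8]] [ 0.51204531 -0.00312406  0.176     ]
0.025 [[226.5 184.5]] [0.51212031 0.00187537 0.176     ]
0.03 [[227.4 183.3]] [0.51219531 0.00687481 0.176     ]
0.034 [[228.  182.3]] [0.5122553  0.01087436 0.176     ]
```

>>> {"name": "move_arm", "arguments": {"linear": [[-0.004,0.006,-0.006],[-0.003,0.008,-0.006],[-0.003,0.008,-0.006]], "twist": [[0.6,0,0],[0.6,0,-0.4],[0.6,0,-0.4]]}}

```text
time: 6.48
eef_pos: [0.5206, -0.0086, 0.1768]
tcp_rot: [1.0, -0.0, 0.02, 0.014]
contact_force: [-3.4, -11.6, 16.1]
opening: -0.003
```

>>> {"name": "move_arm", "arguments": {"linear": [[-0.006,0.003,-0.006],[-0.006,0.004,-0.006]], "twist": [[1,1.5,0],[1,1.5,0]]}}

```text
time: 6.65
eef_pos: [0.52, -0.0074, 0.1768]
tcp_rot: [1.0, 0.001, 0.01, 0.004]
contact_force: [2.5, -7.8, 11.0]
opening: -0.001
```

Run:
```python
from h import *
c=cam('side');np.savez('side3.npz',**c);cv2.imwrite('pics/z4.png',cv2.resize(c['img'][150:230,180:270],None,fx=7,fy=7,interpolation=cv2.INTER_CUBIC));print(get_state()['contact_force'])
c=cam('top');np.savez('top3.npz',**c);cv2.imwrite('pics/t4.png',cv2.resize(c['img'][130:235,150:370],None,fx=3.5,fy=3.5,interpolation=cv2.INTER_CUBIC))
```

```text
[ 2.89749947 -5.64808766 13.31508341]
```

View pics/z4.png

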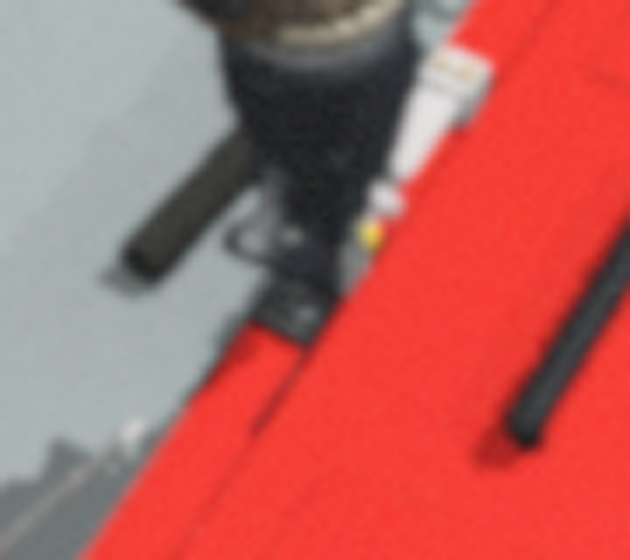

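View pics/t4.png

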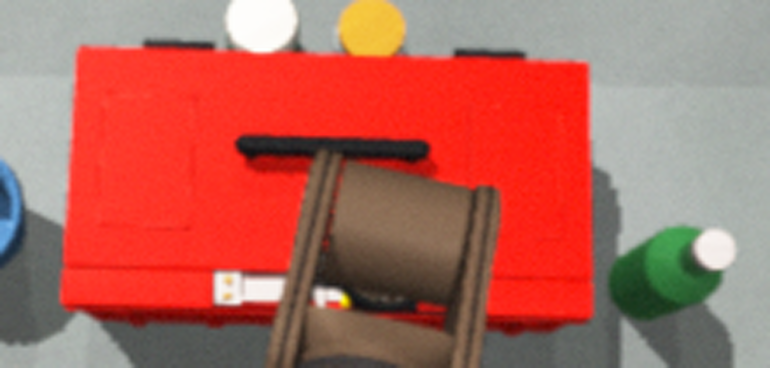

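Run:
```python
from h import *
c0=dict(np.load('side1.npz'));c=dict(np.load('side3.npz'));ct=dict(np.load('top3.npz'));c00=dict(np.load('top0.npz'))
for t in (0,.025,.03,.034): print(t,proj(c,b2w([[-.0805,-.105+t,.169],[-.0805,-.051+t,.176]])).round(1).tolist(),'top',proj(ct,b2w([-.0935,-.051+t,.176])).round(1))
print('lid.04 t0',proj(c,b2w(lid([[-.0805,-.105,.169],[-.0805,-.051,.176]],.04))).round(1).tolist())
im=ct['img'].astype(int);m=(im[...,1]>130)&(im[...,2]>130)&(im[...,0]<100);m[:200]=0;m[225:]=0;m[:,:235]=0;m[:,260:]=0
ys,xs=np.nonzero(m);print(len(xs),xs,ys)
W=pts(ct)[m];print(np.round(W,3))
```

```text
0 [[215.9, 207.7], [225.5, 192.3]] top [[262.  213.3]]
0.025 [[220.4, 201.2], [229.8, 186.0]] top [[252.9 213.1]]
0.03 [[221.3, 199.9], [230.7, 184.8]] top [[251.1 213. ]]
0.034 [[222.0, 198.8], [231.4, 183.8]] top [[249.7 213. ]]
lid.04 t0 [[216.0, 206.5], [225.7, 191.0]]
7 [248 248 249 247 248 249 248] [214 215 215 216 216 216 217]
[[0.491 0.02  0.304]
 [0.505 0.015 0.175]
 [0.489 0.017 0.307]
 [0.503 0.018 0.165]
 [0.502 0.015 0.174]
 [0.502 0.013 0.176]
 [0.499 0.015 0.175]]
```

>>> {"name": "move_arm", "arguments": {"linear": [[-0.003,0.006,-0.003],[-0.002,0.007,-0.003],[-0.002,0.008,-0.003],[-0.002,0.009,-0.003]], "twist": [[0.3,0.6,0],[0.3,0.5,0],[0.3,0.5,0],[0.3,0.5,0]]}}

```text
time: 7.08
eef_pos: [0.5209, 0.0067, 0.1771]
tcp_rot: [1.0, 0.004, 0.002, 0.014]
contact_force: [-4.2, -37.6, 8.3]
opening: -0.002
```

>>> {"name": "move_arm", "arguments": {"linear": [[0,-0.001,0.001],[0,-0.002,0.006],[0,-0.002,0.015],[0,-0.005,0.03],[-0.02,-0.02,0.03],[-0.025,-0.025,0.02],[-0.025,-0.03,0],[0,-0.04,0],[0,-0.04,0],[0,-0.04,0],[0,-0.04,0],[0,0,0]], "twist": [[0,0,0],[0,0,0],[0,0,0],[0,0,0],[0,0,0],[0,0,0],[0,0,0],[0,0,0],[0,0,0],[0,0,0],[0,0,0],[0,0,0]]}}

```text
time: 8.08
eef_pos: [0.4448, -0.2416, 0.279]
tcp_rot: [1.0, 0.009, -0.001, 0.01]
contact_force: [-0.1, 0.4, -1.0]
opening: 0.004
```

Run:
```python
from h import *
c=cam('side');np.savez('side4.npz',**c);cv2.imwrite('pics/z5.png',cv2.resize(c['img'][110:290,150:340],None,fx=3.2,fy=3.2,interpolation=cv2.INTER_CUBIC))
c=cam('top');np.savez('top4.npz',**c);cv2.imwrite('pics/t5.png',cv2.resize(c['img'][110:280,130:370],None,fx=3.3,fy=3.3,interpolation=cv2.INTER_CUBIC))
for n in('side','top'):
    c=dict(np.load(n+'4.npz'));im=c['img'].astype(int);W=pts(c)
    p=b2w([[-.0935,-.051+.034,.176]]);print(n,proj(c,p))
    u,v=proj(c,p)[0].astype(int);m=(im[...,1]>130)&(im[...,2]>130)&(im[...,0]<100);k=np.zeros_like(m);k[v-8:v+9,u-8:u+9]=1;m&=k
    ys,xs=np.nonzero(m);print(len(xs),xs.mean() if len(xs) else 0,ys.mean() if len(xs) else 0,np.nanmedian(W[m],0))
    for q in([-.095,-.16,.164],[-.095,.15,.164],[.06,-.15,.164],[.06,.15,.164]):
        u,v=proj(c,b2w(q))[0].round().astype(int);print(q,np.nanmedian(W[v-1:v+2,u-1:u+2].reshape(-1,3),0).round(4))
```

```text
side [[227.44711844 182.02627545]]
22 228.5 181.63636363636363 [0.51081204 0.01469399 0.17326348]
[-0.095, -0.16, 0.164] [ 0.5064 -0.1312  0.1661]
[-0.095, 0.15, 0.164] [0.5149 0.1758 0.1671]
[0.06, -0.15, 0.164] [ 0.6631 -0.1249  0.1667]
[0.06, 0.15, 0.164] [0.6665 0.1721 0.1659]
top [[249.65683937 212.99042668]]
27 248.55555555555554 212.5185185185185 [0.51264641 0.01403503 0.17622021]
[-0.095, -0.16, 0.164] [ 0.5074 -0.1331  0.1652]
[-0.095, 0.15, 0.164] [0.51   0.1785 0.165 ]
[0.06, -0.15, 0.164] [ 0.6601 -0.1249  0.1662]
[0.06, 0.15, 0.164] [0.665  0.1759 0.1646]
```

View pics/z5.png

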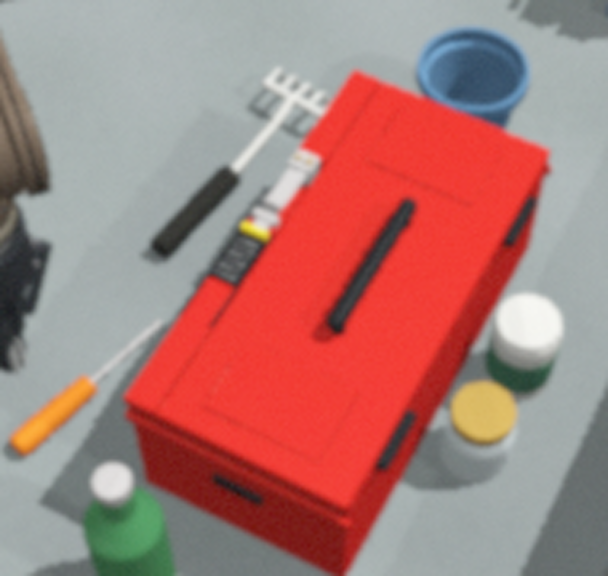

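View pics/t5.png

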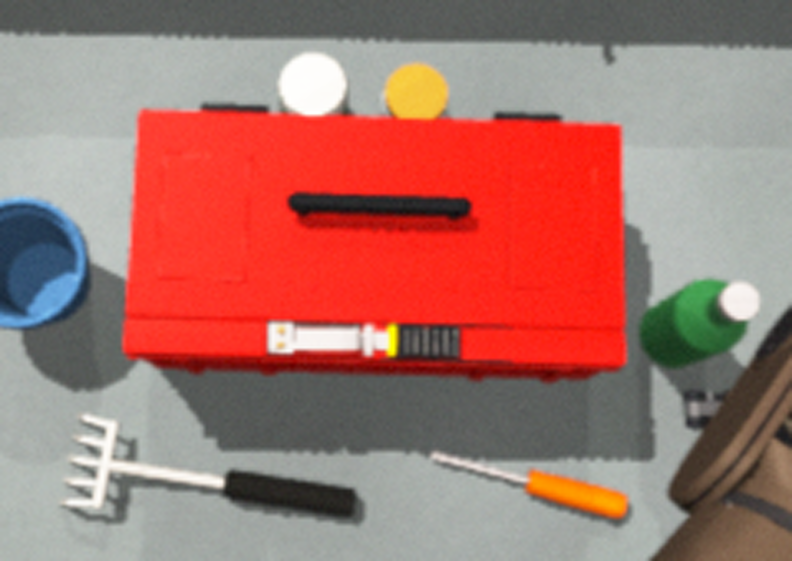

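The lid lies flat: its front and rear heights are both about 165 mm. The yellow hump (top image about 248.5, 212.5) is about 34 mm on from where it started, and the neighbouring items look unmoved.

Run:
```python
from plant import *
print(sign_off())
```

```text
the job is handed in; nothing more can be done
None
```

The tool box lid is down and latched, and the job is handed in at about 8.2 s.

- **Closing the lid:** I pushed it onto its seal with the shut fingertips, following its arc.
- **Latching:** I moved to the latch pad, pressed with about 11 to 26 N and slid the latch towards the keeper. The slide stopped short of the hump, with the fingers slipping over the pad. I then pushed on the yellow hump until it met a hard stop at about 38 N sideways, backed off and moved clear.

**Last checks, arm clear of the box:**
- The lid is flat: 165 to 167 mm at four points front and rear, against 164 mm nominal.
- The hump moved about 34 mm in both camera views, which is the full 34 mm travel within the 1 to 2 mm measuring error.
- The bottle, pot, jar, tin, rake and screwdriver look unmoved in the pictures. I did not measure them.

**What went less well:**
- One early press on the lid briefly reached about 50 N on the fingertips, or 55 N in total. That is below the 120 N wrist limit.
- The tool drifted about 6 to 10 mm forward in x on the pad while pressing, without any visible harm.

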